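Make up the motor kit and the pump kit for two washing-machine repairs

ROBOT

A 7-joint arm with a two-finger parallel gripper is mounted at the origin on the work surface. World frame = base frame: x ahead of the robot, y to its left, z up, the work surface at z = 0. Lengths are in m, angles in rad, forces in N, time in s.
With the tool pointing down it reaches from about 0.425 to 0.875 m from the base axis. Payload 4.7 kg.
Tool frame: the origin (TCP) lies midway between the tips of the shut fingers; the grasp point (between the pads) lies 19 mm behind it; z points along the fingers, y is the line along which they close (so a half turn about z gives the same grasp; the last joint's range is limited). The gripper opens to 87 mm and grips with 3 to 60 N. Pads are 19 mm wide; open, the fingers measure 117 mm over their backs; the gripper's body (75 mm by 190 mm) begins 51 mm behind the grasp point.
Start: joints at [-1.112, 0.321, -0.07, 1.45, 0.023, 1.371, -0.057], TCP at [0.28, 0.587, 0.223] pointing down, gripper open.
Joint ranges: [-2.86, 2.86], [-0.3, 2.09], [-1.38, 1.24], [0.06, 2.45], [-1.56, 4.7], [0.09, 2.05], [-2.69, 2.69]. Speed limits (rad/s): [2.57, 2.57, 3.14, 3.14, 3.14, 3.14, 3.14].

INTERFACE

Orientations are given as a rotation vector (axis times angle).
In Python, from bench import ctrl gives the robot as it stands. The module is installed in compiled form; this text tells all that it offers.
- The arm moves only by the shell command python3 -m handwheel 'ROWS' [FORCE]. ROWS is JSON, a list of rows, each a list of 7 numbers: the finger opening in m, from 0 to 0.087, then the shift along the tool's x, y, z in m, then the turn, a rotation vector about the tool's x, y, z in degrees. A call has 1 to 12 rows; each row shifts and turns the commanded pose from where the row before left it, along the tool's axes as they then stand; what a row does not reach is not made up. A row lasts 1/8 s, in which the tool goes at most 62.5 mm and 10.7 degrees, less where a joint would pass 70% of its speed; a pose out of reach is approached as far as the arm can. A call is refused whole if a number of a shift passes 0.0625 or a number of a turn 10.7, either way. A call with a gripper value outside its range is refused whole. The fingers move at their own pace and stop on an object; FORCE is the grip in N (left out, the last holds). Time passes only in rows, so rows that do not move let the fingers close. It gives the time, the measured TCP pose, the force, the opening and the grip force at its end, in the units of the state.
- ctrl.get_state(): the state, without advancing time (a new reading comes with each control period).
- ctrl.get_image(name): name is "scene" or "side" or "wrist"; returns (picture, depth): 480x640x3 uint8, blue, green, red; 480x640 float32, m along the optical axis (not along the pixel's ray), 0 where there is no reading.
- ctrl.camera_info(name): a dict with "intrinsics" (3x3 intrinsics, pixels), "R" (3x3) and "t" (3): a world point X has camera coordinates R X + t. Camera axes: x right, y down, z forward; pixel columns grow to the right and rows downward; lengths in m; the calibration is good to about 2 mm. A picture is of the moment at which its call begins: read the wrist's pose just before it. camera_info takes no time and is no camera call; for the wrist camera it gives the pose at the moment of the call.
- ctrl.close_job(): hands the job in; it is judged then, once.
The state is a dict: "time": time; "joint_positions": joint angles; "qd": joint speeds; "joint_torque": joint torques, N m; "position": TCP position; "tool_rot": TCP orientation; "ft_force": force on the tool from outside, world axes, zero at the start; "torque": the same for the moment, N m; "grip_width": opening from 0.0 (shut) to 1.0 (fully open); "grip_force": force on a finger pad.
Only numpy, scipy, OpenCV 4.12 (cv2) and the standard library are available. Lean on these libraries where they do the work, as an engineer would, in place of code of your own. Each camera call takes 0.05 s, during which the arm holds its last target. There are 200 camera calls.

TASK

Make up two repair kits, one part to a compartment, each part flat on the tray floor and the same way up as it now stands. The three-compartment tray is the motor kit: the large bearing in the middle, the belt pulley and the brush holder in the two end compartments (either way round); the two-compartment tray is the pump kit: the small bearing in one compartment and the impeller in the other. Leave the solder spool, the capacitor and the hex nut standing where they are, and finish with all parts released and at rest.

Things in the scene. Friction and masses are not known exactly. Their poses are not given: they have to be found in the camera images.
- long_tray: Motor-kit tray: open grey plastic tray, outer 222 mm along its x by 126 mm along its y, rim 12 mm above the bench, floor 3 mm thick, walls and dividers 3 mm thick. Three compartments in a row along x, each 70 mm (x) by 120 mm (y) inside, centred at x = -73, 0 and +73 mm, y = 0. Origin: centre of the underside; z up. Fixed to the bench; its place and yaw change from start to start.
- short_tray: Pump-kit tray: open grey plastic tray, outer 149 mm along its x by 126 mm along its y, rim 12 mm above the bench, floor 3 mm thick, walls and dividers 3 mm thick. Two compartments in a row along x, each 70 mm (x) by 120 mm (y) inside, centred at x = -36.5 and +36.5 mm, y = 0. Origin: centre of the underside; z up. Fixed to the bench; its place and yaw change from start to start.
- large_bearing: Large ball bearing: flat steel ring with a dark seal ring on top, outer diameter 52 mm, bore 25 mm, 15 mm high, 130 g. Stands on the bench, origin at the centre of its underside, z up.
- small_bearing: Small ball bearing: the same look, outer diameter 35 mm, bore 15 mm, 12 mm high, 45 g. Stands on the bench, origin at the centre of its underside, z up.
- pulley: Motor belt pulley: grooved aluminium cylinder, diameter 40 mm, 32 mm high, a small dark bore on top, 90 g. Can be gripped round its side like a plain cylinder. Stands on the bench, origin at the centre of its underside, z up.
- brush_holder: Carbon-brush holder: black plastic block 38 mm long (x from -24 to +14 mm), 18 mm wide (y), 20 mm high, brass plate on top, with a narrower dark carbon stub (11 mm wide, 12 mm high) sticking out to x = +24 mm; 48 mm long in all, 30 g. Origin: mid-length of the whole, on the underside; x along its length, z up. Its yaw changes.
- impeller: Pump impeller: white plastic disc, diameter 50 mm, 4 mm thick, with six upright radial vanes up to 16 mm height and 24 mm radius, and a plain round hub in the middle, diameter 16 mm, rising to 38 mm: pick it by the hub. 30 g. Stands on the bench, origin at the centre of its underside, z up.
- solder_spool: Bystander, to be left: small yellow flanged spool wound with solder wire, diameter 44 mm, 40 mm high. Stands on the bench, origin at the centre of its underside, z up.
- capacitor: Bystander, to be left: upright aluminium can, diameter 35 mm, 48 mm high, black top with two brass tabs reaching 58 mm. Stands on the bench, origin at the centre of its underside, z up.
- hex_nut: Bystander, to be left: big dark steel hexagon nut, 36 mm across the flats, 42 mm across the corners, 19 mm high, dark bore. Stands on the bench, origin at the centre of its underside, z up.

How it is judged:
By the outcome, as a careful person would: the job done as asked, in the order asked, and still so for the second after the job is handed in, with the robot touching nothing.
It also fails if it takes over 115 s, if anything falls off the work surface, if the arm or the gripper's body presses on something with over 40 N, if the wrist force passes 120 N, or if a joint passes its speed limit or range.

## Working session

There is one attempt and no reset: what is moved stays moved. The work goes in short steps, Python scripts to look and compute and a shell command to move; the robot and the scene stay as the last step left them, time stands still between calls to the robot, and variables do not carry over. Pictures are saved under pics/ and viewed, at most 14 in all, crops included, and the job is handed in when it is done.

```bash
mkdir -p pics
python3 - <<'E'
from bench import ctrl
import cv2
s=ctrl.get_state(); print({k:s[k] for k in('time','position','tool_rot','grip_width')})
for n in('scene','side'):
    im,d=ctrl.get_image(n); cv2.imwrite(f'pics/{n}0.png',im)
    import numpy as np
    np.save(f'pics/{n}0.npy',d); i=ctrl.camera_info(n); print(n,i)
E
```

```text
{'time': 0.0, 'position': array([0.27949136, 0.58624643, 0.22147151]), 'tool_rot': array([-6.92731262e-01, -3.06396624e+00,  2.92998975e-03]), 'grip_width': 1.0027312893438152}
scene {'intrinsics': array([[461.75488605,   0.        , 318.05213247],
       [  0.        , 461.75488605, 239.63296952],
       [  0.        ,   0.        ,   1.        ]]), 'R': array([[-0.34862787,  0.93721056, -0.00974595],
       [ 0.70573291,  0.25565074, -0.66074485],
       [-0.61676549, -0.2372321 , -0.75054731]]), 't': array([ 0.2045909 , -0.38147602,  1.33182824])}
side {'intrinsics': array([[477.85533814,   0.        , 322.41110232],
       [  0.        , 477.85533814, 237.14017877],
       [  0.        ,   0.        ,   1.        ]]), 'R': array([[ 0.93139989, -0.36398952, -0.00242447],
       [-0.17818058, -0.45011166, -0.87501496],
       [ 0.31740499,  0.81542083, -0.48408981]]), 't': array([-0.5412695 ,  0.14111155,  0.6874997 ])}
```

View pics/scene0.png

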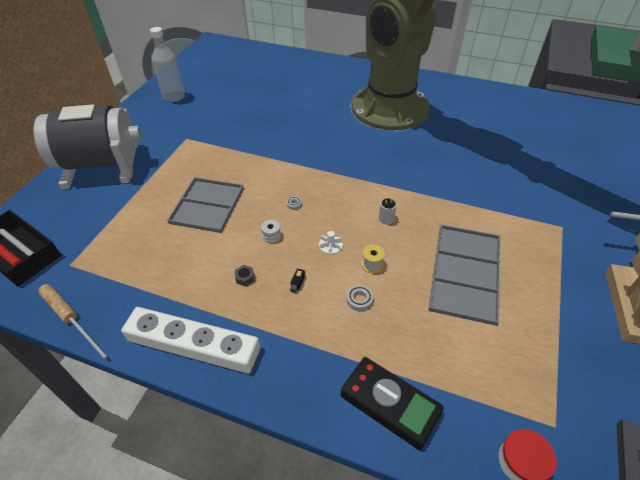

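View pics/side0.png

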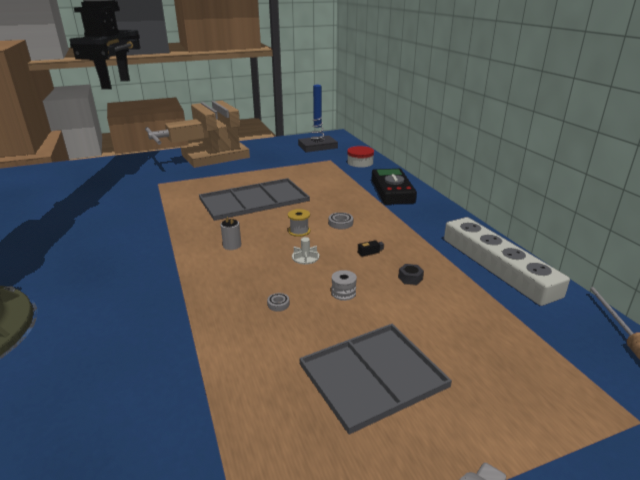

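The scene view shows the long tray at about (466,272), the short tray at (206,204), and the parts between them: large bearing (360,298), small bearing (294,203), pulley (271,231), brush holder (298,280) and impeller (331,243). The bystanders are the spool (373,259), capacitor (388,212) and nut (244,275). The side view agrees. Next I measure with depth from both views.

```bash
cat > h.py <<'E'
import numpy as np,cv2
from bench import ctrl
def cloud(d,i):
    v,u=np.nonzero(d>0); z=d[v,u]; K=np.array(i['intrinsics'])
    c=np.stack([(u-K[0,2])/K[0,0]*z,(v-K[1,2])/K[1,1]*z,z],1)
    return (c-i['t'])@np.array(i['R']),u,v
def pix(X,i):
    c=np.array(i['R'])@np.array(X)+i['t']; p=np.array(i['intrinsics'])@c; return p[:2]/p[2]
def comps(P,zmin,res=.002,x0=.2,y0=-.6,n=(400,600),area=8):
    k=P[:,2]>zmin
    Q=P[k]; a=((Q[:,0]-x0)/res).astype(int); b=((Q[:,1]-y0)/res).astype(int)
    ok=(a>=0)&(b>=0)&(a<n[0])&(b<n[1]); m=np.zeros(n,np.uint8); m[a[ok],b[ok]]=255
    m=cv2.morphologyEx(m,cv2.MORPH_CLOSE,np.ones((3,3)))
    N,L=cv2.connectedComponents(m); out=[]
    lab=L[a[ok],b[ok]]; Q=Q[ok]
    for j in range(1,N):
        q=Q[lab==j]
        if len(q)>=area: out.append(q)
    return out
E
python3 - <<'E'
from h import *
for n in('scene','side'):
    d=np.load(f'pics/{n}0.npy'); i=ctrl.camera_info(n); P,u,v=cloud(d,i)
    print(n)
    for q in comps(P,.006):
        r=cv2.minAreaRect(q[:,:2].astype(np.float32)); zt=np.percentile(q[:,2],97)
        c=q[:,:2].mean(0)
        if max(r[1])<.3: print(len(q),'rect c',np.round(r[0],3),np.round(r[1],3),round(r[2],1),'ztop %.3f'%zt,'pix',np.round(pix([*c,.01],i)))
E
```

```text
scene
8 rect c [0.276 0.495] [0.004 0.003] 10.3 ztop 0.302 pix [573. 210.]
147 rect c [0.349 0.563] [0.013 0.053] 4.4 ztop 0.093 pix [607. 241.]
34 rect c [0.396 0.591] [0.025 0.003] 8.2 ztop 0.077 pix [623. 260.]
3711 rect c [ 0.482 -0.552] [0.1   0.178] 88.8 ztop 0.158 pix [120. 171.]
1622 rect c [0.528 0.298] [0.226 0.128] 5.2 ztop 0.015 pix [468. 273.]
358 rect c [0.44  0.107] [0.034 0.033] 70.5 ztop 0.055 pix [386. 219.]
1860 rect c [0.507 0.584] [0.165 0.04 ] 3.0 ztop 0.105 pix [621. 303.]
10 rect c [0.448 0.291] [0.021 0.008] 18.6 ztop 0.008 pix [470. 241.]
13 rect c [0.447 0.249] [0.009 0.028] 2.5 ztop 0.008 pix [449. 235.]
146 rect c [ 0.467 -0.103] [0.033 0.033] 76.6 ztop 0.016 pix [294. 203.]
8 rect c [0.455 0.267] [0.007 0.016] 38.3 ztop 0.007 pix [458. 240.]
1208 rect c [ 0.537 -0.295] [0.154 0.135] 7.5 ztop 0.016 pix [206. 204.]
11 rect c [ 0.5   -0.252] [0.007 0.019] 4.3 ztop 0.008 pix [230. 197.]
16 rect c [ 0.502 -0.292] [0.018 0.011] 62.9 ztop 0.008 pix [214. 194.]
8 rect c [ 0.517 -0.276] [0.015 0.01 ] 10.2 ztop 0.008 pix [218. 199.]
14 rect c [ 0.52  -0.295] [0.01
[... 2131 characters left out ...]
574 0.111] [0.044 0.041] 71.8 ztop 0.041 pix [299. 229.]
55 rect c [0.564 0.29 ] [0.005 0.084] 5.0 ztop 0.013 pix [270. 195.]
293 rect c [0.663 0.11 ] [0.052 0.051] 58.1 ztop 0.016 pix [340. 221.]
268 rect c [ 0.67  -0.017] [0.048 0.021] 2.0 ztop 0.021 pix [370. 249.]
371 rect c [ 0.694 -0.12 ] [0.041 0.037] 90.0 ztop 0.020 pix [410. 276.]
665 rect c [0.798 0.579] [0.101 0.042] 1.4 ztop 0.175 pix [318. 145.]
1202 rect c [0.842 0.215] [0.152 0.076] 75.0 ztop 0.038 pix [393. 193.]
4332 rect c [ 0.858 -0.142] [0.058 0.24 ] 4.6 ztop 0.041 pix [503. 270.]
414 rect c [0.856 0.425] [0.07  0.071] 41.1 ztop 0.036 pix [360. 161.]
486 rect c [ 0.909 -0.336] [0.153 0.015] 64.1 ztop 0.025 pix [620. 328.]
```

```bash
python3 -m handwheel '[[0.087,0,0,0,0,0,-8.5],[0.087,0,0,0,0,0,-8.5],[0.087,0,0,0,0,0,-8.5],[0.087,-0.04,-0.04,0,0,0,0],[0.087,-0.04,-0.04,0,0,0,0],[0.087,-0.04,-0.04,0,0,0,0],[0.087,-0.04,-0.04,0,0,0,0],[0.087,-0.04,-0.04,0,0,0,0],[0.087,-0.04,-0.04,0,0,0,0],[0.087,-0.04,-0.04,0,0,0,0],[0.087,-0.04,-0.04,0,0,0,0],[0.087,0,0,0,0,0,0]]' 20
cat >> h.py <<'E'
from scipy.spatial.transform import Rotation as Rn
def wr(name):
    s=ctrl.get_state(); i=ctrl.camera_info('wrist'); im,d=ctrl.get_image('wrist'); cv2.imwrite(f'pics/{name}.png',im); np.save(f'pics/{name}.npy',d)
    print('t',s['time'],'tcp',np.round(s['position'],4),'yx',np.round(Rn.from_rotvec(s['tool_rot']).as_matrix()[:2,:2],3).tolist(),'cam',np.round(-np.array(i['R']).T@i['t'],3))
    return im,d,i
def show(P,zmin=.007):
    for q in comps(P,zmin,res=.001,n=(800,1200),area=40):
        r=cv2.minAreaRect(q[:,:2].astype(np.float32)); 
        if max(r[1])<.3: 
            zt=np.percentile(q[:,2],97); h=q[q[:,2]>zt-.004]; c,R=cv2.minEnclosingCircle(h[:,:2].astype(np.float32))
            print(len(q),'rect',np.round(r[0],4),np.round(r[1],3),round(r[2],1),'ztop %.3f'%zt,'topcirc',np.round(c,4),round(R,4))
E
python3 - <<'E'
from h import *
im,d,i=wr('w1'); P,u,v=cloud(d,i); show(P[P[:,2]<.07])
E
```

```text
time: 1.6
position: [0.6034, 0.2597, 0.2217]
tool_rot: [0.015, 3.141, -0.007]
ft_force: [0.8, -1.3, 0.4]
grip_width: 1.002
grip_force: 0.0
t 1.6 tcp [0.6034 0.2597 0.2217] yx [[-1.0, 0.01], [0.01, 1.0]] cam [0.532 0.261 0.382]
2195 rect [0.4429 0.1071] [0.027 0.035] 17.0 ztop 0.050 topcirc [0.4391 0.106 ] 0.0174
3634 rect [0.53   0.2955] [0.222 0.126] 5.2 ztop 0.012 topcirc [0.5298 0.2953] 0.1274
1126 rect [0.5536 0.021 ] [0.048 0.031] 12.0 ztop 0.037 topcirc [0.555  0.0144] 0.0086
2317 rect [0.5762 0.1125] [0.044 0.043] 87.4 ztop 0.040 topcirc [0.5761 0.1121] 0.0224
72 rect [0.5676 0.0012] [0.004 0.013] 43.6 ztop 0.016 topcirc [0.5684 0.0014] 0.0062
1658 rect [0.6661 0.1126] [0.048 0.053] 48.4 ztop 0.015 topcirc [0.6668 0.1132] 0.0265
762 rect [ 0.665  -0.0143] [0.032 0.02 ] 1.4 ztop 0.020 topcirc [ 0.6632 -0.0138] 0.0162
1550 rect [0.8018 0.187 ] [0.022 0.069] 0.8 ztop 0.031 topcirc [0.8105 0.1872] 0.0344
```

View pics/w1.png

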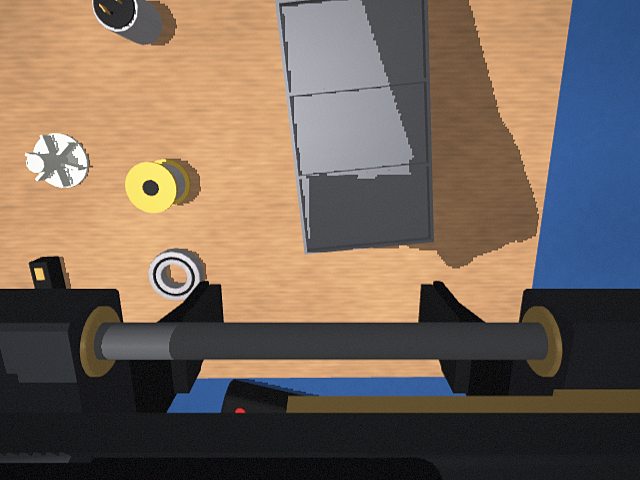

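The wrist picture shows the large bearing at (176,275), the spool at (155,185), the impeller hub at (36,162) and the long tray at (355,120). Its measurements match the mean of the two fixed cameras. I'll move to the large bearing.

```bash
python3 -m handwheel '[[0.087,0,0,0,0,0,-0.6],[0.087,-0.021,-0.049,0.02,0,0,0],[0.087,-0.021,-0.049,0.02,0,0,0],[0.080,-0.021,-0.0485,0.02,0,0,0],[0.080,0,0,0.05,0,0,0],[0.080,0,0,0.05,0,0,0],[0.080,0,0,0.03,0,0,0],[0.080,0,0,0,0,0,0],[0.080,0,0,0,0,0,0]]'
```

```text
time: 2.78
position: [0.6652, 0.1226, 0.0343]
tool_rot: [-0.02, 3.139, 0.002]
ft_force: [0.3, -0.7, -0.5]
grip_width: 0.922
grip_force: 0.0
```

```bash
python3 -m handwheel '[[0.080,-0.0015,-0.0095,0.016,0,0,0],[0.080,0,0,0.013,0,0,0],[0.080,0,0,0,0,0,0],[0.080,0,0,0,0,0,0]]'
```

```text
time: 3.28
position: [0.666, 0.1117, 0.0036]
tool_rot: [0.017, -3.142, -0.0]
ft_force: [-0.0, -0.6, 0.9]
grip_width: 0.921
grip_force: 0.0
```

```bash
python3 -m handwheel '[[0.03,0,0,0,0,0,0],[0.03,0,0,0,0,0,0],[0.03,0,0,0,0,0,0],[0.03,0,0,0,0,0,0],[0.03,0,0,-0.03,0,0,0],[0.03,0,0,-0.04,0,0,0],[0.03,0,0,-0.03,0,0,0],[0.03,0,0,0,0,0,0]]' 25
```

```text
time: 4.28
position: [0.6679, 0.1118, 0.1065]
tool_rot: [-0.017, 3.136, 0.002]
ft_force: [0.3, 0.2, -2.5]
grip_width: 0.59
grip_force: 25.0
```

```bash
python3 -m handwheel '[[0.03,0.0275,0.0365,0,0,0,0],[0.03,0.0275,0.0365,0,0,0,0],[0.03,0.0275,0.0365,0,0,0,0],[0.03,0.0275,0.0365,0,0,0,0],[0.03,0.0275,0.0365,0,0,0,0],[0.03,0,0,0.03,0,0,0],[0.03,0,0,0.03,0,0,0],[0.03,0,0,0,0,0,0],[0.03,0,0,0,0,0,0]]'
```

```text
time: 5.4
position: [0.5267, 0.2924, 0.0436]
tool_rot: [0.016, -3.141, 0.0]
ft_force: [0.5, -0.0, -0.4]
grip_width: 0.586
grip_force: 25.0
```

```bash
python3 -m handwheel '[[0.03,-0.003,0.003,0.018,0,0,0],[0.03,0,0,0.0175,0,0,0],[0.03,0,0,0,0,0,0],[0.03,0,0,0,0,0,0]]'; python3 -m handwheel '[[0.066,0,0,0,0,0,0],[0.066,0,0,0,0,0,0],[0.066,0,0,0,0,0,0],[0.066,0,0,-0.03,0,0,0],[0.066,0,0,-0.04,0,0,0],[0.066,0,0,-0.04,0,0,0],[0.066,0,0,-0.03,0,0,0],[0.066,0,0,0,0,0,0]]'
```

```text
time: 5.9
position: [0.5291, 0.2953, 0.0077]
tool_rot: [0.017, -3.141, 0.001]
ft_force: [0.6, 0.4, -0.8]
grip_width: 0.588
grip_force: 25.0
time: 6.9
position: [0.5313, 0.2966, 0.1515]
tool_rot: [-0.017, 3.136, 0.005]
ft_force: [-0.1, -0.2, -1.6]
grip_width: 0.762
grip_force: 0.0
```

```bash
python3 -m handwheel '[[0.05,-0.0187,-0.0447,0,0,0,0],[0.05,-0.0187,-0.0447,0,0,0,0],[0.05,-0.0187,-0.0447,0,0,0,0],[0.05,-0.0187,-0.0447,0,0,0,0],[0.05,-0.0187,-0.0447,0,0,0,0],[0.05,-0.0187,-0.0447,0,0,0,0],[0.05,-0.0187,-0.0447,0,0,0,0],[0.05,0,0,0.05,0,0,0],[0.05,0,0,0.05,0,0,0],[0.05,0,0,0,0,0,0],[0.05,0,0,0,0,0,0]]'
```

```text
time: 8.28
position: [0.6645, -0.0158, 0.0492]
tool_rot: [-0.017, 3.14, -0.0]
ft_force: [-0.5, 0.5, 1.2]
grip_width: 0.57
grip_force: 0.0
```

Run:
```python
from h import *
im,d,i=wr('w2'); P,u,v=cloud(d,i); show(P[P[:,2]<.045])
```

```text
t 8.275 tcp [ 0.6645 -0.0158  0.0492] yx [[-1.0, -0.011], [-0.011, 1.0]] cam [ 0.593 -0.017  0.21 ]
3294 rect [0.5597 0.01  ] [0.044 0.035] 47.6 ztop 0.038 topcirc [0.5549 0.0142] 0.0082
147 rect [0.5418 0.0283] [0.002 0.01 ] 44.2 ztop 0.016 topcirc [0.5418 0.0284] 0.0052
9002 rect [ 0.5745 -0.115 ] [0.041 0.039] 60.9 ztop 0.032 topcirc [ 0.5744 -0.115 ] 0.0208
7427 rect [0.5787 0.1014] [0.044 0.024] 12.7 ztop 0.040 topcirc [0.5765 0.1111] 0.0222
2668 rect [ 0.6704 -0.0146] [0.043 0.018] 1.7 ztop 0.020 topcirc [ 0.6683 -0.015 ] 0.0208
```

View pics/w2.png

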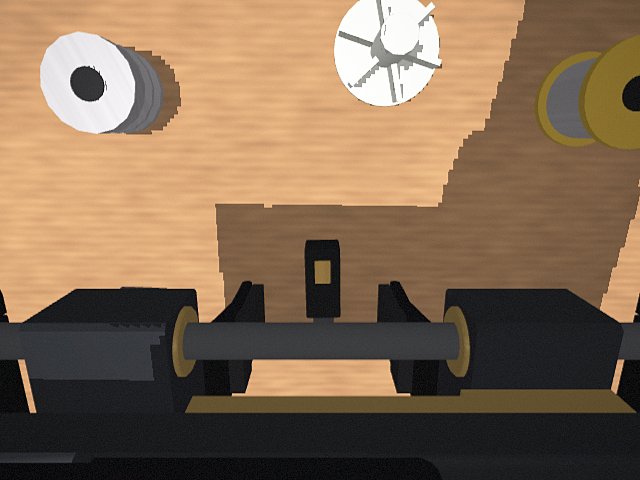

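The wrist view shows the brush holder at (322,278), between the fingers, with its stub pointing to +x. The pulley is at (88,83) and the impeller hub at (400,30). I'll grip the brush holder.

```bash
python3 -m handwheel '[[0.05,0,0.001,0.022,0,0,0],[0.05,0,0,0.022,0,0,0],[0.05,0,0,0,0,0,0],[0.0,0,0,0,0,0,0],[0.0,0,0,0,0,0,0],[0.0,0,0,0,0,0,0],[0.0,0,0,0,0,0,0],[0.0,0,0,-0.03,0,0,0],[0.0,0,0,-0.04,0,0,0],[0.0,0,0,-0.04,0,0,0],[0,0,0,0,0,0,0]]' 15
```

```text
time: 9.7
position: [0.6665, -0.015, 0.1186]
tool_rot: [-0.017, 3.134, 0.001]
ft_force: [1.0, -0.4, -1.0]
grip_width: 0.203
grip_force: 15.0
```

```bash
python3 -m handwheel '[[0,0.0105,0.053,0,0,0,0],[0,0.0105,0.053,0,0,0,0],[0,0.0105,0.053,0,0,0,0],[0,0.0105,0.053,0,0,0,0],[0,0.0105,0.053,0,0,0,0],[0,0.0105,0.053,0,0,0,0],[0,0,0,0.04,0,0,0],[0,0,0,0.03,0,0,0],[0,0,0,0,0,0,0],[0,0,0,0,0,0,0]]'
```

```text
time: 10.95
position: [0.5978, 0.3024, 0.0448]
tool_rot: [-0.016, 3.141, 0.001]
ft_force: [-0.2, -0.1, 0.4]
grip_width: 0.205
grip_force: 15.0
```

```bash
python3 -m handwheel '[[0,-0.002,0,0.018,0,0,0],[0,0,0,0.0175,0,0,0],[0,0,0,0,0,0,0],[0,0,0,0,0,0,0]]'; python3 -m handwheel '[[0.04,0,0,0,0,0,0],[0.04,0,0,0,0,0,0],[0.04,0,0,0,0,0,0],[0.04,0,0,-0.03,0,0,0],[0.04,0,0,-0.04,0,0,0],[0.04,0,0,-0.04,0,0,0],[0.04,0,0,-0.03,0,0,0],[0.06,0,0,0,0,0,0]]'
```

```text
time: 11.45
position: [0.599, 0.3022, 0.0082]
tool_rot: [0.017, -3.141, 0.001]
ft_force: [0.2, 1.2, -0.6]
grip_width: 0.203
grip_force: 15.0
time: 12.45
position: [0.6012, 0.3033, 0.1522]
tool_rot: [-0.017, 3.136, 0.005]
ft_force: [0.6, 0.9, 0.3]
grip_width: 0.511
grip_force: 0.0
```

```bash
python3 -m handwheel '[[0.064,0.004,-0.0522,0,0,0,0],[0.064,0.004,-0.0522,0,0,0,0],[0.064,0.004,-0.0522,0,0,0,0],[0.064,0.004,-0.0522,0,0,0,0],[0.064,0.004,-0.0522,0,0,0,0],[0.064,0.004,-0.0522,0,0,0,0],[0.064,0.004,-0.0522,0,0,0,0],[0.064,0.004,-0.0522,0,0,0,0],[0.064,0,0,0.05,0,0,0],[0.064,0,0,0.05,0,0,0],[0.064,0,0,0,0,0,0],[0.064,0,0,0,0,0,0]]'
```

```text
time: 13.95
position: [0.5726, -0.1156, 0.0496]
tool_rot: [-0.017, 3.14, -0.001]
ft_force: [0.6, 0.1, 0.2]
grip_width: 0.732
grip_force: 0.0
```

```bash
python3 -m handwheel '[[0.064,-0.001,0,0.02,0,0,0],[0.064,0,0,0.02,0,0,0],[0.064,0,0,0,0,0,0],[0.02,0,0,0,0,0,0],[0.02,0,0,0,0,0,0],[0.02,0,0,0,0,0,0],[0.02,0,0,0,0,0,0],[0.02,0,0,-0.04,0,0,0],[0.02,0,0,-0.04,0,0,0],[0.02,0,0,-0.04,0,0,0],[0.02,0,0,0,0,0,0]]' 20
```

```text
time: 15.32
position: [0.5753, -0.116, 0.1323]
tool_rot: [-0.017, 3.134, -0.001]
ft_force: [-0.1, 0.0, -1.4]
grip_width: 0.451
grip_force: 20.0
```

```bash
python3 -m handwheel '[[0.02,0.0142,0.0508,0,0,0,0],[0.02,0.0142,0.0508,0,0,0,0],[0.02,0.0142,0.0508,0,0,0,0],[0.02,0.0142,0.0508,0,0,0,0],[0.02,0.0142,0.0508,0,0,0,0],[0.02,0.0142,0.0508,0,0,0,0],[0.02,0.0142,0.0508,0,0,0,0],[0.02,0.0142,0.0508,0,0,0,0],[0.02,0,0,0.04,0,0,0],[0.02,0,0,0.04,0,0,0],[0.02,0,0,0,0,0,0],[0.02,0,0,0,0,0,0]]'
```

```text
time: 16.82
position: [0.4553, 0.2898, 0.0493]
tool_rot: [-0.016, 3.141, 0.001]
ft_force: [-0.0, 0.3, -0.3]
grip_width: 0.453
grip_force: 20.0
```

```bash
python3 -m handwheel '[[0.02,-0.002,-0.001,0.018,0,0,0],[0.02,0,0,0.0175,0,0,0],[0.02,0,0,0,0,0,0],[0.02,0,0,0,0,0,0]]'; python3 -m handwheel '[[0.058,0,0,0,0,0,0],[0.058,0,0,0,0,0,0],[0.058,0,0,0,0,0,0],[0.058,0,0,-0.03,0,0,0],[0.058,0,0,-0.04,0,0,0],[0.058,0,0,-0.04,0,0,0],[0.058,0,0,-0.03,0,0,0],[0.058,0,0,0,0,0,0]]'
```

```text
time: 17.32
position: [0.4565, 0.2884, 0.0128]
tool_rot: [0.017, -3.141, 0.001]
ft_force: [1.0, -1.1, -1.1]
grip_width: 0.458
grip_force: 20.0
time: 18.32
position: [0.4585, 0.2898, 0.1561]
tool_rot: [-0.017, 3.137, 0.005]
ft_force: [0.9, -0.0, -0.3]
grip_width: 0.668
grip_force: 0.0
```

```bash
python3 -m handwheel '[[0.045,-0.0156,-0.0461,0,0,0,0],[0.045,-0.0156,-0.0461,0,0,0,0],[0.045,-0.0156,-0.0461,0,0,0,0],[0.045,-0.0156,-0.0461,0,0,0,0],[0.045,-0.0156,-0.0461,0,0,0,0],[0.045,-0.0156,-0.0461,0,0,0,0],[0.045,0,0,0.05,0,0,0],[0.045,0,0,0.05,0,0,0],[0.045,0,0,0,0,0,0],[0.045,0,0,0,0,0,0]]'
python3 - <<'E'
from h import *
im,d,i=wr('w3'); P,u,v=cloud(d,i); show(P[P[:,2]<.048])
E
```

```text
time: 19.58
position: [0.5541, 0.0132, 0.0541]
tool_rot: [-0.017, 3.14, -0.0]
ft_force: [0.9, 0.3, 0.0]
grip_width: 0.518
grip_force: 0.0
t 19.575 tcp [0.5541 0.0132 0.0541] yx [[-1.0, -0.011], [-0.011, 1.0]] cam [0.483 0.012 0.215]
4515 rect [0.442 0.104] [0.035 0.028] 69.2 ztop 0.048 topcirc [0.4397 0.1054] 0.018
3650 rect [ 0.4674 -0.1056] [0.035 0.034] 85.0 ztop 0.012 topcirc [ 0.4673 -0.1054] 0.0178
2389 rect [0.5492 0.0131] [0.037 0.043] 12.6 ztop 0.038 topcirc [0.5548 0.0145] 0.0082
433 rect [0.5603 0.1091] [0.005 0.024] 10.0 ztop 0.024 topcirc [0.56   0.1122] 0.0077
62 rect [0.5748 0.0191] [0.008 0.002] 12.1 ztop 0.016 topcirc [0.5748 0.0191] 0.0041
```

```bash
python3 -m handwheel '[[0.045,-0.0005,0.001,0.0165,0,0,0],[0.045,0,0,0.0165,0,0,0],[0.045,0,0,0,0,0,0],[0,0,0,0,0,0,0],[0,0,0,0,0,0,0],[0,0,0,0,0,0,0],[0,0,0,0,0,0,0]]' 12;  python3 -m handwheel '[[0,0,0,-0.04,0,0,0],[0,0,0,-0.04,0,0,0],[0,0,0,-0.04,0,0,0],[0,0,0,0,0,0,0]]'
```

```text
time: 20.5
position: [0.5541, 0.0142, 0.0204]
tool_rot: [-0.017, 3.141, 0.0]
ft_force: [-0.8, -0.7, 1.1]
grip_width: 0.175
grip_force: 12.0
time: 21.0
position: [0.5565, 0.0143, 0.1439]
tool_rot: [-0.017, 3.134, 0.002]
ft_force: [0.2, -0.0, -0.6]
grip_width: 0.176
grip_force: 12.0
```

```bash
python3 -m handwheel '[[0,-0.002,-0.0509,0,0,0,0],[0,-0.002,-0.0509,0,0,0,0],[0,-0.002,-0.0509,0,0,0,0],[0,-0.002,-0.0509,0,0,0,0],[0,-0.002,-0.0509,0,0,0,0],[0,-0.002,-0.0509,0,0,0,0],[0,0,0,0.04,0,0,0],[0,0,0,0.02,0,0,0],[0,0,0,0,0,0,0],[0,0,0,0,0,0,0]]'
python3 - <<'E'
from h import *
im,d,i=wr('w4'); P,u,v=cloud(d,i); show(P[P[:,2]<.06])
E
```

```text
time: 22.25
position: [0.5701, -0.2904, 0.0809]
tool_rot: [-0.019, 3.14, -0.0]
ft_force: [0.1, 0.4, -0.5]
grip_width: 0.18
grip_force: 12.0
t 22.25 tcp [ 0.5701 -0.2904  0.0809] yx [[-1.0, -0.012], [-0.012, 1.0]] cam [ 0.499 -0.291  0.242]
5873 rect [ 0.5313 -0.2954] [0.137 0.127] 7.0 ztop 0.012 topcirc [ 0.5309 -0.2955] 0.0925
474 rect [ 0.4702 -0.1205] [0.027 0.007] 12.5 ztop 0.012 topcirc [ 0.4695 -0.1171] 0.0134
224 rect [ 0.6784 -0.1202] [0.005 0.025] 9.0 ztop 0.013 topcirc [ 0.6793 -0.119 ] 0.0115
```

View pics/w4.png

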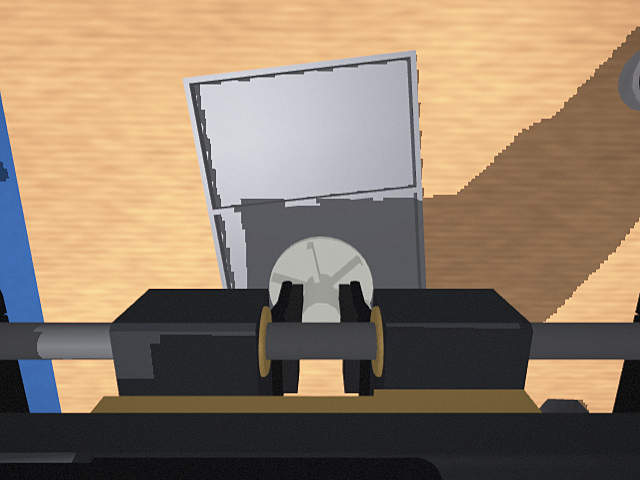

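The view shows the short tray with its divider near row 200. The held impeller is at (320,285), over the far compartment. I'll lower it now.

```bash
python3 -m handwheel '[[0,-0.003,0,0.03,0,0,0],[0,0,0,0.025,0,0,0],[0,0,0,0,0,0,0],[0,0,0,0,0,0,0]]'
```

```text
time: 22.8
position: [0.5732, -0.2913, 0.0268]
tool_rot: [-0.017, 3.139, -0.001]
ft_force: [0.0, -0.3, -0.5]
grip_width: 0.178
grip_force: 12.0
```

```bash
python3 -m handwheel '[[0,0,0,0.0015,0,0,0],[0,0,0,0,0,0,0],[0.045,0,0,0,0,0,0],[0.045,0,0,0,0,0,0],[0.045,0,0,0,0,0,0],[0.045,0,0,-0.03,0,0,0],[0.045,0,0,-0.04,0,0,0],[0.045,0,0,-0.03,0,0,0],[0.055,0,0,0,0,0,0]]'
```

```text
time: 23.92
position: [0.5739, -0.2921, 0.1266]
tool_rot: [-0.017, 3.136, -0.003]
ft_force: [-0.3, 0.8, 0.3]
grip_width: 0.572
grip_force: 0.0
```

```bash
python3 -m handwheel '[[0.06,0.021,0.0375,0,0,0,0],[0.06,0.021,0.0375,0,0,0,0],[0.06,0.021,0.0375,0,0,0,0],[0.06,0.021,0.0375,0,0,0,0],[0.06,0.021,0.0375,0,0,0,0],[0.06,0,0,0.045,0,0,0],[0.06,0,0,0.04,0,0,0],[0.06,0,0,0,0,0,0],[0.06,0,0,0,0,0,0]]'
```

```text
time: 25.05
position: [0.4657, -0.105, 0.0392]
tool_rot: [-0.016, 3.141, -0.0]
ft_force: [0.0, 0.4, 0.4]
grip_width: 0.692
grip_force: 0.0
```

```bash
python3 -m handwheel '[[0.06,-0.0015,-0.0005,0.02,0,0,0],[0.06,0,0,0.0155,0,0,0],[0.06,0,0,0,0,0,0],[0.015,0,0,0,0,0,0],[0.015,0,0,0,0,0,0],[0.015,0,0,0,0,0,0],[0.015,0,0,0,0,0,0]]' 18; python3 -m handwheel '[[0.015,0,0,-0.03,0,0,0],[0.015,0,0,-0.04,0,0,0],[0.015,0,0,-0.03,0,0,0],[0.015,0,0,0,0,0,0]]'
```

```text
time: 25.92
position: [0.467, -0.1052, 0.0035]
tool_rot: [-0.017, 3.141, 0.0]
ft_force: [0.4, 0.2, 1.6]
grip_width: 0.394
grip_force: 18.0
time: 26.42
position: [0.4686, -0.1054, 0.1054]
tool_rot: [-0.017, 3.136, 0.0]
ft_force: [0.3, 0.7, -0.7]
grip_width: 0.396
grip_force: 18.0
```

```bash
python3 -m handwheel '[[0.015,-0.0076,-0.0486,0,0,0,0],[0.015,-0.0076,-0.0486,0,0,0,0],[0.015,-0.0076,-0.0486,0,0,0,0],[0.015,-0.0076,-0.0486,0,0,0,0],[0.015,0,0,0.035,0,0,0],[0.015,0,0,0.025,0,0,0],[0.015,0,0,0,0,0,0],[0.015,0,0,0,0,0,0]]'
```

```text
time: 27.42
position: [0.4993, -0.2994, 0.0433]
tool_rot: [-0.017, 3.141, -0.0]
ft_force: [-0.1, -0.7, -0.8]
grip_width: 0.393
grip_force: 18.0
```

```bash
python3 -m handwheel '[[0.015,-0.001,0,0.018,0,0,0],[0.015,0,0,0.0175,0,0,0],[0.015,0,0,0,0,0,0],[0.015,0,0,0,0,0,0]]'; python3 -m handwheel '[[0.052,0,0,0,0,0,0],[0.052,0,0,0,0,0,0],[0.052,0,0,0,0,0,0],[0.052,0,0,-0.03,0,0,0],[0.052,0,0,-0.04,0,0,0],[0.052,0,0,-0.04,0,0,0],[0.052,0,0,-0.04,0,0,0],[0.052,0,0.05,-0.02,0,0,0],[0.052,0.02,0.05,0,0,0,0],[0.052,0.02,0.05,0,0,0,0],[0.052,0,0.05,0,0,0,0],[0.052,0,0,0,0,0,0]]'
python3 - <<'E'
from h import *
for n in('scene','side'):
    im,d=ctrl.get_image(n); cv2.imwrite(f'pics/{n}9.png',im[130:430,100:560] if n=='scene' else im[150:450]); i=ctrl.camera_info(n); P,u,v=cloud(d,i); print(n); show(P[(P[:,2]<.07)&(P[:,0]<.72)&(abs(P[:,1])<.4)])
E
```

```text
time: 27.92
position: [0.4998, -0.2991, 0.0073]
tool_rot: [0.017, -3.141, -0.001]
ft_force: [-0.3, 0.2, 0.6]
grip_width: 0.399
grip_force: 18.0
time: 29.42
position: [0.4581, -0.0954, 0.1778]
tool_rot: [-0.028, 3.141, 0.003]
ft_force: [0.6, -0.6, -0.7]
grip_width: 0.601
grip_force: 0.0
scene
70 rect [0.417  0.3277] [0.008 0.044] 4.9 ztop 0.015 topcirc [0.4159 0.3276] 0.022
76 rect [0.4224 0.2495] [0.008 0.05 ] 1.4 ztop 0.015 topcirc [0.4225 0.25  ] 0.0247
316 rect [0.4441 0.1093] [0.024 0.034] 18.0 ztop 0.054 topcirc [0.44   0.1078] 0.0167
398 rect [0.4585 0.2904] [0.039 0.041] 75.3 ztop 0.039 topcirc [0.4573 0.29  ] 0.0211
127 rect [ 0.4649 -0.3126] [0.011 0.103] 10.2 ztop 0.016 topcirc [ 0.4679 -0.3128] 0.0508
49 rect [ 0.4949 -0.3026] [0.012 0.027] 48.2 ztop 0.020 topcirc [ 0.4947 -0.3028] 0.0138
223 rect [0.4917 0.2953] [0.13  0.028] 83.6 ztop 0.015 topcirc [0.5003 0.2944] 0.0643
79 rect [ 0.5069 -0.2892] [0.014 0.034] 38.1 ztop 0.020 topcirc [ 0.5038 -0.2936] 0.0154
462 rect [0.5298 0.2971] [0.053 0.051] 38.0 ztop 0.022 topcirc [0.5295 0.2967] 0.0263
45 rect [ 0.5478 -0.229 ] [0
[... 1444 characters left out ...]
] 0.0966
517 rect [ 0.4982 -0.3006] [0.035 0.034] 37.8 ztop 0.016 topcirc [ 0.4983 -0.3003] 0.0182
97 rect [0.5155 0.2791] [0.016 0.043] 49.0 ztop 0.019 topcirc [0.5192 0.2833] 0.0215
802 rect [ 0.5703 -0.2979] [0.037 0.049] 75.7 ztop 0.041 topcirc [ 0.5715 -0.2918] 0.0085
324 rect [0.5683 0.1014] [0.022 0.042] 57.3 ztop 0.041 topcirc [0.5729 0.1086] 0.0212
48 rect [0.6139 0.2397] [0.049 0.006] 3.0 ztop 0.012 topcirc [0.6139 0.24  ] 0.0244
55 rect [0.5996 0.2929] [0.01 0.02] 88.6 ztop 0.023 topcirc [0.6009 0.2914] 0.0085
50 rect [0.6223 0.2961] [0.021 0.008] 18.5 ztop 0.023 topcirc [0.6205 0.2956] 0.0077
362 rect [ 0.6934 -0.1194] [0.037 0.041] 0.4 ztop 0.020 topcirc [ 0.694  -0.1195] 0.0209
```

View pics/scene9.png

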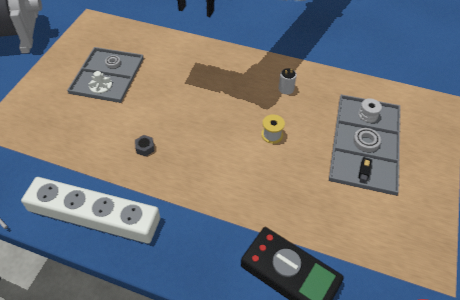

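View pics/side9.png

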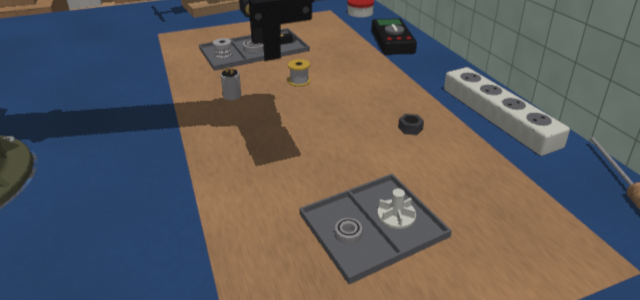

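Both views show all five parts flat in their compartments, in the scene crop (pulley at (371,108), large bearing (367,140), brush holder (366,168), small bearing (112,62), impeller (100,82)). The spool, capacitor and nut haven't moved. I'll hand the job in.

```bash
python3 -c "
from bench import ctrl
print(ctrl.close_job())"
```

```text
the job is handed in; nothing more can be done
None
```

Both kits are made up and handed in at about 29.5 s: the final camera check showed all five parts flat and released in their compartments, with the solder spool, capacitor and hex nut where they stood; no verdict was returned.

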